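# Turn the filter jar's side arm to the vacuum coupling and connect it

## Robot

A 6-joint arm with a two-finger parallel gripper is mounted at the origin on the work surface. World frame = base frame: x ahead of the robot, y to its left, z up, the work surface at z = 0. Lengths are in m, angles in rad, forces in N, time in s.
With the tool pointing down it reaches from about 0.3 to 0.875 m from the base axis. Payload 6.4 kg.
Tool frame: the origin (TCP) lies midway between the tips of the shut fingers; the grasp point (between the pads) lies 19 mm behind it; z points along the fingers, y is the line along which they close (so a half turn about z gives the same grasp; the last joint's range is limited). The gripper opens to 85 mm and grips with 20 to 120 N. Pads are 22 mm wide; open, the fingers measure 114 mm over their backs; the gripper's body (76 mm by 85 mm) begins 54 mm behind the grasp point. The pads swing forward as they close: fully open they stand 13 mm farther back than shut.
Start: joints at [-1.481, 0.181, 1.607, -0, 1.354, -0.206], TCP at [0.168, -0.55, 0.231] pointing down, gripper open.
Joint ranges: [-2.99, 2.99], [-0.89, 2.07], [0.3, 2.58], [-1.14, 4.28], [0, 2.63], [-3.12, 3.12]. Speed limits (rad/s): [2.57, 2.57, 3.01, 3.14, 3.14, 3.14].

## Interface

Orientations are given as a unit quaternion [w, x, y, z].
In Python, from bench import get_obs, camera, hand_in gives the robot as it stands.
- The arm moves only by the tool carry_out, never from a script. Its argument "plan" is a list that holds one entry, the list of rows, each a list of 7 numbers: the shift along the world's x, y, z in m, then the turn, a rotation vector about the world's x, y, z in rad, then the opening, from 0 (shut) to 1 (fully open). In form: [[[x, y, z, rx, ry, rz, hand], ...]]. A call has exactly 5 rows; each row is the pose to reach, as a shift and turn from the pose commanded when the call began; what a row does not reach only later rows make up. A row lasts 1/12 s, in which the tool goes at most 41.7 mm and 7.16 degrees, less where a joint would pass 70% of its speed; a pose out of reach is approached as far as the arm can. A call with a gripper value outside its range is refused whole. The fingers move at their own pace and stop on an object; the grip force is fixed at half the most. Time passes only in rows, so rows that repeat a pose let the fingers close, or fill a call up. It gives the time, the measured TCP pose, the force, the opening and the grip force at its end, in the units of the state.
- get_obs(): the state, without advancing time (a new reading comes with each control period).
- camera(name): name is "side" or "top"; returns a dict with "pixels" (400x640x3 uint8, red, green, blue), "z_map" (400x640 float32, m along the optical axis (not along the pixel's ray), 0 where there is no reading), "camera_matrix" (3x3 intrinsics, pixels), "cam_to_world" (4x4, takes a point from camera to world coordinates). Camera axes: x right, y up, looking along -z (the intrinsics and any distortion apply to the point x, -y, -z); pixel columns grow to the right and rows downward; lengths in m; the calibration is good to about 2 mm. A picture is of the moment at which its call begins.
- hand_in(): hands the job in; it is judged then, once.
The state is a dict: "time_s": time; "q": joint angles; "dq": joint speeds; "joint_efforts": joint torques, N m; "eef_pos": TCP position; "eef_rot": TCP orientation; "wrist_force": force on the tool from outside, world axes, zero at the start; "torque": the same for the moment, N m; "opening": opening from 0.0 (shut) to 1.0 (fully open); "grasp_force": force on a finger pad.
Only numpy, scipy, OpenCV 4.12 (cv2) and the standard library are available. Lean on these libraries where they do the work, as an engineer would, in place of code of your own. Each camera call takes 0.05 s, during which the arm holds its last target. There are 200 camera calls.

## Task

Turn the white filter jar where it stands in the ring of its turntable (pushing its side arm round will do it) until the arm points straight at the mouth of the vacuum coupling. Then slide the coupling along its track, fully home over the tip of the arm. Keep the jar upright and down in its ring, and leave the flask, funnel and clamp head nearby undisturbed.

Things in the scene. Friction and masses are not known exactly. Their poses are not given: they have to be found in the camera images.
- station: Fixed 10 mm aluminium base plate. Origin on the bench (z 0) under the axis of a steel turntable with a black rubber ring (112 mm across, bore 96, top 23 mm above bench). Its +y runs from there along the track to the coupling: the side arm must end along it (thin black line). Plate: x -65..65, y -67..67 mm, then x -45..45 on to y 272. Place and yaw vary.
- jar: Loose white plastic jar, 0.4-0.65 kg, 91 mm wide, 116 tall with bung. Origin: centre of underside, 11 mm above bench. 2.5 mm play in the ring; turns with the turntable (0.03 N m friction), stays as left; tips if pushed hard. Side arm: level round 12 mm stub along the jar's +y, 45 to 95 mm from its axis, centre 85 mm above bench. Starts pointing 0.8 rad or more off the coupling, either way.
- sidearm_tip (a point): Centre of the end of the jar's side arm, 95 mm from the jar's axis and 85 mm above the bench. It must come within 8 mm sideways of the track's centre line (station y axis).
- coupler (a joint): Position in m of the vacuum coupling along its track: 0 at the far end, 0.072 fully home against its end stop. Starts between 0 and 0.02. It slides towards the jar (station -y) with about 1.5 N of friction and stays where it is left.
- coupling_mouth (a point): Centre of the mouth of the coupling's flared black rubber cup, facing the jar, 85 mm above the bench. Mouth 40 mm outside, 34 mm inside, narrowing to 26 mm; 30 mm deep. When home, the mouth lies 83 mm from the ring's centre, so that the arm's tip is 12 mm inside.
- coupling_back (a point): Middle of the outer face (away from the jar) of the coupling's upright grey plate, 97 mm above bench. Plate: 40 mm wide (station x), 14 thick (station y), from 60 to 122 mm above bench. Push this face towards the jar (station -y), or grip the plate from above. The coupling's foot below is 50 x 60 mm, up to 36 mm above bench; behind is free space.
- flask: Bystander: clear conical flask with cork, 82 mm wide, 142 mm tall, loose; origin under its centre.
- funnel: Bystander: white porcelain funnel standing mouth down, 76 mm wide, 95 mm tall, loose; origin under its centre.
- bosshead: Bystander: grey metal clamp head with two thumbscrews lying on the bench, about 100 x 70 x 28 mm, loose; origin under its block.
Not all that is in view belongs to the job. What is shaped like the jar but blue or green is not meant.

How it is judged:
By the outcome, as a careful person would: the job done as asked, in the order asked, and still so for the second after the job is handed in, with the robot touching nothing.
It also fails if it takes over 48 s, if anything falls off the work surface, if the arm or the gripper's body presses on something with over 40 N, if the wrist force passes 120 N, or if a joint passes its speed limit or range.

## Working session

There is one attempt and no reset: what is moved stays moved. The work goes in short steps, Python scripts to look and compute and a tool call to move; the robot and the scene stay as the last step left them, time stands still between calls to the robot, and variables do not carry over. Pictures are saved under pics/ and viewed, at most 10 in all, crops included, and the job is handed in when it is done.

Besides the shell and the picture viewer there is one more tool, called after "Call:" as name(argument=value, ...), one argument or row to a line, values as JSON. carry_out: Moves the arm, as the interface text tells. Its arguments: {"type":"object","properties":{"plan":{"type":"array","items":{"type":"array","items":{"type":"array","items":{"type":"number"}}}}},"required":["plan"]}

```bash
mkdir -p pics; cat > h.py <<'E'
import numpy as np, cv2
from bench import get_obs, camera
def cloud(c):
    z=c["z_map"]; K=c["camera_matrix"]; h,w=z.shape
    u,v=np.meshgrid(np.arange(w),np.arange(h))
    p=np.stack([(u-K[0,2])/K[0,0]*z,-(v-K[1,2])/K[1,1]*z,-z],-1)
    T=c["cam_to_world"]; P=p@T[:3,:3].T+T[:3,3]; P[z==0]=np.nan
    return P
E
python3 - <<'E'
from h import *
for n in("side","top"):
    c=camera(n); cv2.imwrite(f"pics/{n}0.png",c["pixels"][:,:,::-1]); np.save(f"{n}0.npy",cloud(c))
    print(n,c["cam_to_world"].round(3).tolist(),c["camera_matrix"].tolist(),[k for k in c])
o=get_obs();print({k:np.round(v,3).tolist() for k,v in o.items()})
E
```

```text
side [[-0.978, 0.159, -0.139, 0.467], [-0.21, -0.691, 0.692, 0.691], [0.014, 0.705, 0.709, 0.858], [0.0, 0.0, 0.0, 1.0]] [[508.16150117563484, 0.0, 316.58001460470285], [0.0, 508.16150117563484, 189.9509234130972], [0.0, 0.0, 1.0]] ['pixels', 'z_map', 'camera_matrix', 'cam_to_world']
top [[0.036, 0.979, -0.199, 0.423], [-0.999, 0.036, -0.005, -0.068], [0.002, 0.199, 0.98, 0.992], [0.0, 0.0, 0.0, 1.0]] [[454.4823795685741, 0.0, 321.7652744176493], [0.0, 454.4823795685741, 196.82465588137129], [0.0, 0.0, 1.0]] ['pixels', 'z_map', 'camera_matrix', 'cam_to_world']
{'time_s': 0.1, 'q': [-1.481, 0.181, 1.608, -0.0, 1.354, -0.206], 'dq': [-0.0, -0.001, -0.002, -0.0, 0.001, 0.001], 'joint_efforts': [-0.0, -44.588, -35.224, -0.0, 0.004, 0.0], 'eef_pos': [0.168, -0.55, 0.23], 'eef_rot': [-0.001, 0.989, 0.147, 0.0], 'wrist_force': [0.571, -0.07, -0.207], 'torque': [-0.027, 0.007, -0.046], 'grasp_force': 0.0, 'opening': 1.0}
```

View pics/side0.png

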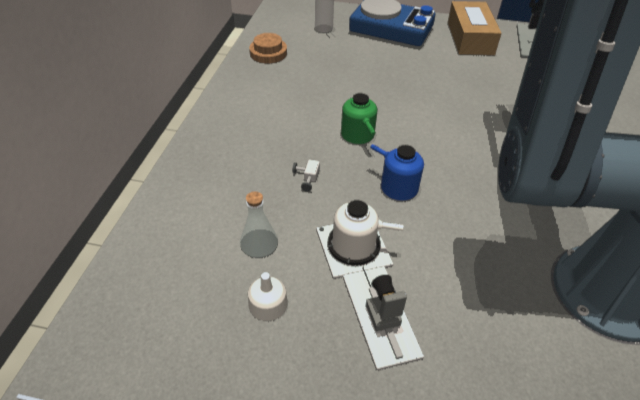

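View pics/top0.png

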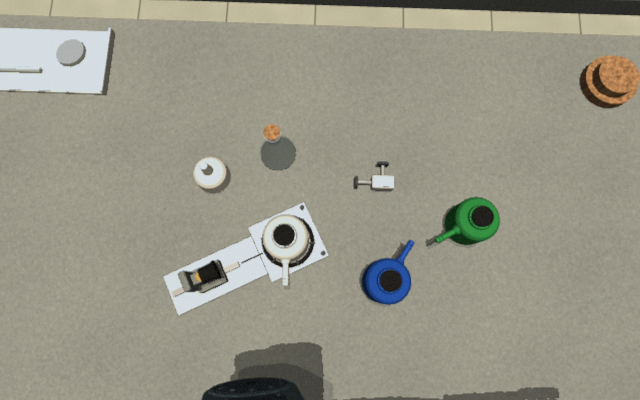

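The side view shows the white jar at (357,235) with its arm towards (400,226), the coupling at (385,300), the flask at (258,230), the funnel at (267,295) and the clamp head at (308,172). The top view shows the jar at (286,240) with its arm tip at (285,283). The coupling is at (205,275) and the narrow plate ends near (172,293).

```bash
cat >> h.py <<'E'
def onplane(c,uv,z):
    K=c["camera_matrix"];T=c["cam_to_world"];uv=np.atleast_2d(uv).astype(float)
    d=np.c_[(uv[:,0]-K[0,2])/K[0,0],-(uv[:,1]-K[1,2])/K[1,1],-np.ones(len(uv))]@T[:3,:3].T
    return T[:3,3]+d*((z-T[2,3])/d[:,2])[:,None]
def allpts():
    out=[]
    for n in("side","top"):
        c=camera(n);P=cloud(c);out.append((c,P))
    return out
E
python3 - <<'E'
from h import *
A=allpts()
# plate: white pixels at z~0.01
for n,(c,P) in zip(("side","top"),A):
    im=c["pixels"].astype(int); br=im.min(2)
    roi=(P[...,0]>.15)&(P[...,0]<.6)&(P[...,1]>-.15)&(P[...,1]<.4)
    m=roi&(br>140)&(abs(P[...,2]-.01)<.008)
    m=m.astype(np.uint8)
    k,l,s,_=cv2.connectedComponentsWithStats(cv2.morphologyEx(m,cv2.MORPH_CLOSE,np.ones((9,9))))
    i=1+s[1:,4].argmax(); v,u=np.nonzero((l==i)&(m>0)); Q=onplane(c,np.c_[u,v],.01)
    print(n,len(Q),"z",np.nanmedian(P[v,u,2]))
    h=cv2.convexHull(Q[:,:2].astype(np.float32)); ap=cv2.approxPolyDP(h,.008,True)
    print(ap[:,0].round(3).tolist())
    r=np.linspace(0,np.pi,1801)
    # fit template: maximise IoU of plate shape
    from scipy.optimize import minimize
    np.save(n+"plate.npy",Q)
    X=P.reshape(-1,3);I=im.reshape(-1,3)
    for lo,hi in((.08,.09),(.1,.14)):
        q=X[(X[:,2]>lo)&(X[:,2]<hi)&roi.ravel()]; print(lo,len(q),np.median(q,0).round(3))
# fit plate using hull of template vs both datasets: chamfer of outline
T=np.array([[-65,-67],[65,-67],[65,67],[45,67],[45,272],[-45,272],[-45,67],[-65,67]])/1000.
def cost(p,Q):
    cs,s=np.cos(p[2]),np.sin(p[2]);R=np.array([[cs,-s],[s,cs]])
    L=(Q[:,:2]-p[:2])@R
    t=T.astype(np.float32).reshape(-1,1,2)
    return L
def fit(Q):
    def f(p):
        L=cost(p,Q);out=np.where(L[:,1]<.067,np.maximum(abs(L[:,0])-.065,0),np.maximum(abs(L[:,0])-.045,0))
        out=out+np.maximum(-.067-L[:,1],0)+np.maximum(L[:,1]-.272,0)
        return out.sum()*1000
    best=min((minimize(f,[x0,y0,a],method="Nelder-Mead",options=dict(maxiter=2000,xatol=1e-5,fatol=1e-4)) for x0 in(.35,.4) for y0 in(0.02,) for a in(.9,1.2,1.5,1.8,2.1,-.5,0,.5)),key=lambda r:r.fun)
    return best
for n in("side","top"):
    Q=np.load(n+"plate.npy");b=fit(Q);print(n,b.x,b.fun,len(Q)); L=cost(b.x,Q);print(L.min(0),L.max(0))
E
```

```text
side 7286 z 0.005509306888005883
[[0.597000002861023, 0.25200000405311584], [0.3610000014305115, 0.26899999380111694], [0.2540000081062317, 0.12700000405311584], [0.20999999344348907, -0.10700000077486038], [0.21899999678134918, -0.14100000262260437], [0.597000002861023, -0.1420000046491623]]
0.08 307 [0.472 0.049 0.086]
0.1 1604 [0.506 0.03  0.11 ]
top 4766 z 0.010224214713667301
[[0.5820000171661377, -0.0820000022649765], [0.6000000238418579, -0.02500000037252903], [0.5979999899864197, 0.09399999678134918], [0.5809999704360962, 0.12600000202655792], [0.43799999356269836, 0.2680000066757202], [0.4050000011920929, 0.2709999978542328], [0.3440000116825104, 0.24199999868869781], [0.2919999957084656, 0.09600000083446503], [0.335999995470047, -0.07800000160932541], [0.4000000059604645, -0.12200000137090683]]
0.08 120 [0.448 0.008 0.088]
0.1 1752 [0.513 0.014 0.108]
side [0.45691778 0.1527109  2.84614852] 198975.2591231894 7286
[-0.22027409 -0.13558664] [0.18622911 0.34986987]
top [0.51334944 0.00521139 0.44171796] 26774.011162281964 4766
[-0.19619338 -0.10854657] [0.1143986  0.28706557]
```

```bash
cat >> h.py <<'E'
from scipy.optimize import minimize
def loc(p,Q):
    cs,s=np.cos(p[2]),np.sin(p[2]);return (Q[:,:2]-p[:2])@np.array([[cs,-s],[s,cs]])
def fitplate(Q,p0):
    def f(p):
        L=loc(p,Q);w=np.where(L[:,1]<.067,.065,.045)
        o=np.maximum(abs(L[:,0])-w,0)+np.maximum(-.067-L[:,1],0)+np.maximum(L[:,1]-.272,0)
        return np.minimum(o,.01).sum()*1000
    return minimize(f,p0,method="Nelder-Mead",options=dict(maxiter=3000,xatol=1e-5,fatol=1e-4,initial_simplex=np.array(p0)+np.r_[np.zeros((1,3)),np.diag([.02,.02,.1])]))
E
python3 - <<'E'
from h import *
A=allpts()
for n,(c,P),jar in zip(("side","top"),A,((330,262),(262,258))):
    im=c["pixels"].astype(int); br=im.min(2)
    print(n,"bench",np.median(br[230:300,120:180]),"plate",br[jar[1],jar[0]])
    m=((br>165)&(P[...,2]<.02)).astype(np.uint8)
    k,l,s,_=cv2.connectedComponentsWithStats(cv2.dilate(m,np.ones((5,5))))
    i=l[jar[1],jar[0]]; v,u=np.nonzero((l==i)&(m>0)); Q=onplane(c,np.c_[u,v],.01)[:,:2]
    print(len(Q),np.r_[[Q.min(0)],[Q.max(0)]].round(3).tolist())
    p0=[*onplane(c,[[357,250]] if n=="side" else [[288,243]],.02)[0,:2],1.2]
    b=fitplate(Q,p0);print(p0,b.x.round(4),b.fun);L=loc(b.x,Q);print(np.percentile(L,[.5,99.5],axis=0).round(4).tolist())
    X=P.reshape(-1,3);LL=np.c_[loc(b.x,X),X[:,2]]
    near=(np.hypot(LL[:,0],LL[:,1])<.12)
    bung=near&(LL[:,2]>.118)&(LL[:,2]<.14); print("bung",bung.sum(),LL[bung].mean(0).round(4),X[bung].mean(0).round(4))
    arm=near&(np.hypot(LL[:,0],LL[:,1])>.058)&(LL[:,2]>.07)&(LL[:,2]<.1)&(LL[:,1]<.09)
    print("arm",arm.sum(),LL[arm].mean(0).round(4)); r=np.hypot(*LL[arm,:2].T);print("maxr",r.max() if arm.any() else 0, "ang",np.median(np.arctan2(-LL[arm,0],LL[arm,1])))
    cp=(abs(LL[:,0])<.04)&(LL[:,1]>.11)&(LL[:,1]<.27)&(LL[:,2]>.112)&(LL[:,2]<.135)
    print("plate top",cp.sum(),np.percentile(LL[cp],[3,50,97],axis=0).round(4).tolist())
    np.save(n+"L.npy",LL.reshape(P.shape))
E
```

```text
side bench 140.0 plate 217
3495 [[0.361, -0.043], [0.608, 0.267]]
[np.float64(0.5119502136608711), np.float64(0.02671122297937023), 1.2] [0.5225 0.0067 0.4735] 2.8179002815109238
[[-0.0633, -0.0641], [0.0636, 0.2713]]
bung 342 [0.0016 0.003  0.1268] [0.5226 0.0101 0.1268]
arm 113 [-0.0688  0.0339  0.0902]
maxr 0.09500232848873993 ang 1.1040381709126272
plate top 229 [[-0.017, 0.2003, 0.1128], [0.0021, 0.2094, 0.1223], [0.0199, 0.2134, 0.1255]]
top bench 135.0 plate 200
4201 [[0.361, -0.081], [0.609, 0.268]]
[np.float64(0.5166777093963844), np.float64(0.005563891277906491), 1.2] [0.5221 0.0072 0.4718] 0.4401987279261388
[[-0.0634, -0.0661], [0.064, 0.271]]
bung 388 [ 0.0005 -0.      0.1268] [0.5225 0.0074 0.1268]
arm 116 [-0.0701  0.0318  0.0901]
maxr 0.09431001333695024 ang 1.1539302274569267
plate top 178 [[-0.0184, 0.1986, 0.1151], [0.0003, 0.2042, 0.1217], [0.019, 0.2116, 0.1251]]
```

The station is at (0.522, 0.007) with yaw 0.472. The arm is about 1.15 rad counter-clockwise of the track, so the tip is near (0.427, 0.002). I'll straddle the arm with half-open fingers and sweep it clockwise.

Call:
carry_out(
  plan=[
    [[0.018,0.036,0,0,0,-0.05,0.5],[0.036,0.073,0,0,0,-0.1,0.5],[0.055,0.11,0,0,0,-0.15,0.5],[0.073,0.146,0,0,0,-0.2,0.5],[0.091,0.183,0,0,0,-0.244,0.5]],
  ],
)

```text
time_s: 0.72
eef_pos: [0.259, -0.3654, 0.2311]
eef_rot: [-0.0, 1.0, 0.024, 0.0]
wrist_force: [1.1, -0.0, -0.2]
opening: 0.504
grasp_force: 0.0
```

Call:
carry_out(
  plan=[
    [[0.018,0.036,0,0,0,0,0.5],[0.036,0.073,0,0,0,0,0.5],[0.055,0.11,0,0,0,0,0.5],[0.073,0.146,0,0,0,0,0.5],[0.091,0.183,0,0,0,0,0.5]],
  ],
)

```text
time_s: 1.13
eef_pos: [0.3501, -0.1823, 0.2316]
eef_rot: [0.0, 1.0, 0.026, 0.0]
wrist_force: [1.1, 0.0, 0.1]
opening: 0.501
grasp_force: 0.0
```

Call:
carry_out(
  plan=[
    [[0.018,0.037,0,0,0,0,0.5],[0.036,0.073,0,0,0,0,0.5],[0.055,0.11,0,0,0,0,0.5],[0.073,0.147,0,0,0,0,0.5],[0.092,0.187,0,0,0,0,0.5]],
  ],
)

```text
time_s: 1.55
eef_pos: [0.4411, 0.0027, 0.2317]
eef_rot: [0.0, 1.0, 0.026, 0.001]
wrist_force: [1.2, -1.4, 0.9]
opening: 0.499
grasp_force: 0.0
```

Call:
carry_out(
  plan=[
    [[0,0,-0.035,0,0,0,0.5],[0,0,-0.07,0,0,0,0.5],[0,0,-0.1,0,0,0,0.5],[0,0,-0.12,0,0,0,0.5],[0,0,-0.12,0,0,0,0.5]],
  ],
)

```text
time_s: 1.97
eef_pos: [0.437, 0.0018, 0.1071]
eef_rot: [-0.001, 1.0, 0.026, -0.004]
wrist_force: [-0.6, 0.0, 0.5]
opening: 0.499
grasp_force: 0.0
```

Call:
carry_out(
  plan=[
    [[0,0,-0.015,0,0,0,0.5],[0,0,-0.03,0,0,0,0.5],[0,0,-0.045,0,0,0,0.5],[0,0,-0.045,0,0,0,0.3],[0,0,-0.045,0,0,0,0.25]],
  ],
)

```text
time_s: 2.38
eef_pos: [0.4407, 0.0004, 0.067]
eef_rot: [-0.0, 1.0, 0.026, -0.0]
wrist_force: [-0.3, -0.1, 0.2]
opening: 0.246
grasp_force: 0.0
```

```bash
python3 - <<'E'
from h import *
a=[camera(n)["pixels"][:,:,::-1] for n in("side","top")]
b=[cv2.resize(a[0][160:340,270:450],(540,540)),]
cv2.imwrite("pics/strad.png",b[0])
E
```

```text
(no output)
```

View pics/strad.png

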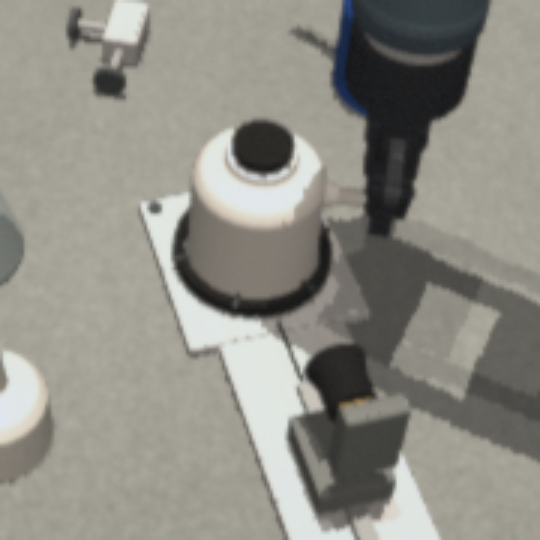

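The picture shows the fingers straddling the side arm near (370,190) in the crop. Next I'll work out the arc for the sweep.

```bash
python3 - <<'E'
import numpy as np
C=np.array([.522,.007]);d=-1.15/20
p=lambda f:C+.08*np.array([np.cos(f),np.sin(f)])
for c in range(4):
    f0=3.193+5*c*d
    print([[*np.round(p(f0+i*d)-p(f0),4).tolist(),round(i*d,3)] for i in range(1,6)])
print(p(2.043))
E
```

```text
[[-0.0001, 0.0046, -0.057], [0.0001, 0.0092, -0.115], [0.0005, 0.0138, -0.172], [0.0012, 0.0183, -0.23], [0.0021, 0.0228, -0.287]]
[[0.0012, 0.0044, -0.057], [0.0027, 0.0088, -0.115], [0.0044, 0.0131, -0.172], [0.0063, 0.0172, -0.23], [0.0085, 0.0213, -0.287]]
[[0.0024, 0.0039, -0.057], [0.005, 0.0077, -0.115], [0.0079, 0.0113, -0.172], [0.0109, 0.0147, -0.23], [0.0142, 0.018, -0.287]]
[[0.0034, 0.0031, -0.057], [0.007, 0.0059, -0.115], [0.0108, 0.0086, -0.172], [0.0147, 0.011, -0.23], [0.0187, 0.0132, -0.287]]
[0.48561201 0.07824545]
```

Call:
carry_out(
  plan=[
    [[0,0.0046,0,0,0,-0.057,0.25],[0,0.0092,0,0,0,-0.115,0.25],[0.0005,0.0138,0,0,0,-0.172,0.25],[0.0012,0.0183,0,0,0,-0.23,0.25],[0.0021,0.0228,0,0,0,-0.287,0.25]],
  ],
)

```text
time_s: 2.9
eef_pos: [0.4437, 0.0233, 0.0679]
eef_rot: [0.0, 0.993, -0.119, 0.001]
wrist_force: [0.3, -0.5, 0.0]
opening: 0.249
grasp_force: 0.2
```

Call:
carry_out(
  plan=[
    [[0.0012,0.0044,0,0,0,-0.057,0.25],[0.0027,0.0088,0,0,0,-0.115,0.25],[0.0044,0.0131,0,0,0,-0.172,0.25],[0.0063,0.0172,0,0,0,-0.23,0.25],[0.0085,0.0213,0,0,0,-0.287,0.25]],
  ],
)

```text
time_s: 3.32
eef_pos: [0.4521, 0.0447, 0.0678]
eef_rot: [-0.0, 0.966, -0.259, 0.001]
wrist_force: [0.5, -0.7, -0.1]
opening: 0.253
grasp_force: 0.2
```

Call:
carry_out(
  plan=[
    [[0.0024,0.0039,0,0,0,-0.057,0.25],[0.005,0.0077,0,0,0,-0.115,0.25],[0.0079,0.0113,0,0,0,-0.172,0.25],[0.0109,0.0147,0,0,0,-0.23,0.25],[0.0142,0.018,0,0,0,-0.287,0.25]],
  ],
)

```text
time_s: 3.73
eef_pos: [0.4663, 0.0628, 0.0678]
eef_rot: [-0.0, 0.919, -0.395, 0.001]
wrist_force: [0.1, -0.4, 0.2]
opening: 0.251
grasp_force: 0.2
```

Call:
carry_out(
  plan=[
    [[0.0034,0.0031,0,0,0,-0.057,0.25],[0.007,0.0059,0,0,0,-0.115,0.25],[0.0108,0.0086,0,0,0,-0.172,0.25],[0.0147,0.011,0,0,0,-0.23,0.25],[0.0187,0.0132,0,0,0,-0.287,0.25]],
  ],
)

```text
time_s: 4.15
eef_pos: [0.4851, 0.076, 0.0679]
eef_rot: [-0.0, 0.853, -0.522, 0.001]
wrist_force: [-0.9, 0.4, -0.8]
opening: 0.248
grasp_force: 0.2
```

Call:
carry_out(
  plan=[
    [[0.001,0.0005,0,0,0,0,0.22],[0.001,0.0005,0,0,0,0,0.18],[0.001,0.0005,0,0,0,0,0.16],[0.001,0.0005,0,0,0,0,0.15],[0.001,0.0005,0,0,0,0,0.15]],
  ],
)

```text
time_s: 4.57
eef_pos: [0.485, 0.0763, 0.0665]
eef_rot: [-0.0, 0.854, -0.521, 0.0]
wrist_force: [0.4, -0.3, -1.0]
opening: 0.149
grasp_force: 0.0
```

Call:
carry_out(
  plan=[
    [[0,0,0,0,0,0,0.25],[0,0,0,0,0,0,0.3],[0,0,0.015,0,0,0,0.3],[0,0,0.04,0,0,0,0.3],[0,0,0.075,0,0,0,0.3]],
  ],
)

```text
time_s: 4.98
eef_pos: [0.4826, 0.0765, 0.1396]
eef_rot: [0.001, 0.853, -0.521, -0.003]
wrist_force: [0.8, 0.1, -0.0]
opening: 0.298
grasp_force: 0.0
```

Call:
carry_out(
  plan=[
    [[-0.01,0.02,0.02,0,0,0,0.1],[-0.03,0.055,0.03,0,0,0,0],[-0.045,0.09,0.03,0,0,0,0],[-0.06,0.125,0.03,0,0,0,0],[-0.08,0.16,0.03,0,0,0,0]],
  ],
)

```text
time_s: 5.4
eef_pos: [0.4049, 0.2377, 0.172]
eef_rot: [-0.001, 0.853, -0.521, 0.001]
wrist_force: [0.9, 0.4, 0.1]
opening: 0.004
grasp_force: 0.0
```

```bash
cat > m.py <<'E'
from h import *
def measure(tag):
    S=[.522,.007,.472]
    for n,(c,P) in zip(("side","top"),allpts()):
        L=np.c_[loc(S,P.reshape(-1,3)),P[...,2].ravel()]
        r=np.hypot(L[:,0],L[:,1]);z=L[:,2];g=c["pixels"].reshape(-1,3).min(1)
        b=(r<.03)&(z>.118)&(z<.14);print(n,"bung",b.sum(),L[b].mean(0).round(4))
        a=(r>.055)&(r<.1)&(z>.08)&(z<.1)&(g>90)&(L[:,1]>0);q=L[a]
        print(" arm",a.sum(),q.mean(0).round(4),"maxr",np.percentile(r[a],98).round(4) if a.any() else 0)
        d=q.mean(0)-L[b].mean(0);print(" arm angle",np.arctan2(-d[0],d[1]).round(3),"tip x",(q.mean(0)[0]/q.mean(0)[1]*.095).round(4))
        cp=(abs(L[:,0])<.03)&(L[:,1]>.11)&(L[:,1]<.23)&(z>.112)&(z<.128)
        print(" plate",cp.sum(),np.percentile(L[cp],[3,50,97],axis=0).round(4)[:, :2].tolist() if cp.any() else "")
        cm=(abs(L[:,0])<.025)&(L[:,1]>.06)&(z>.095)&(z<.109)&(g<60);print(" cup",cm.sum(),np.percentile(L[cm,1],[1,5]).round(4) if cm.any() else "")
        im=c["pixels"][:,:,::-1]
        cv2.imwrite(f"pics/{n}_{tag}.png",cv2.resize(im[180:360,290:470] if n=="side" else im[180:330,150:350],None,fx=3,fy=3))
    print(get_obs()["eef_pos"])
E
python3 -c "from m import *;measure('a')"
```

```text
side bung 344 [0.002  0.003  0.1267]
 arm 124 [-0.0004  0.0776  0.0905] maxr 0.0944
 arm angle 0.031 tip x -0.0005
 plate 124 [[-0.0045, 0.2006], [0.0108, 0.2101], [0.0203, 0.213]]
 cup 103 [0.1508 0.1513]
top bung 387 [0.0008 0.0002 0.127 ]
 arm 128 [-0.0017  0.0753  0.0901] maxr 0.0941
 arm angle 0.034 tip x -0.0021
 plate 178 [[-0.0185, 0.1988], [-0.0001, 0.2046], [0.0191, 0.2119]]
 cup 273 [0.148  0.1493]
[0.4018269  0.24040098 0.17121598]
```

View pics/side_a.png

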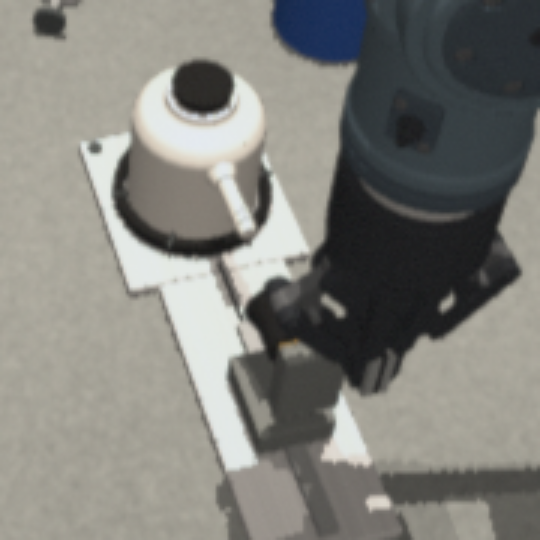

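The arm now lies along the track: angle error about 0.03 rad and tip about 2 mm off line, with the arm end at (248,230) in the crop. The hand is behind the plate, so I'll lower it and push.

Call:
carry_out(
  plan=[
    [[0,0,-0.025,0,0,0,0],[0,0,-0.055,0,0,0,0],[0,0,-0.081,0,0,0,0],[0,0,-0.081,0,0,0,0],[0,0,-0.081,0,0,0,0]],
  ],
)

```text
time_s: 5.92
eef_pos: [0.4041, 0.2356, 0.0894]
eef_rot: [0.001, 0.853, -0.521, -0.001]
wrist_force: [-0.6, -0.2, 0.1]
opening: -0.003
grasp_force: 0.0
```

Call:
carry_out(
  plan=[
    [[0.0036,-0.0071,0,0,0,0,0],[0.0073,-0.0143,0,0,0,0,0],[0.0109,-0.0214,0,0,0,0,0],[0.0146,-0.0285,0,0,0,0,0],[0.0182,-0.0356,0,0,0,0,0]],
  ],
)

```text
time_s: 6.33
eef_pos: [0.4244, 0.2001, 0.0913]
eef_rot: [-0.001, 0.853, -0.521, 0.001]
wrist_force: [0.4, 2.4, 0.8]
opening: 0.002
grasp_force: 1.0
```

Call:
carry_out(
  plan=[
    [[0.0036,-0.0071,0,0,0,0,0],[0.0073,-0.0143,0,0,0,0,0],[0.0109,-0.0214,0,0,0,0,0],[0.0146,-0.0285,0,0,0,0,0],[0.0182,-0.0356,0,0,0,0,0]],
  ],
)

```text
time_s: 6.75
eef_pos: [0.4417, 0.1645, 0.0903]
eef_rot: [0.0, 0.854, -0.521, -0.0]
wrist_force: [-0.2, 3.2, 1.6]
opening: -0.001
grasp_force: 1.0
```

Call:
carry_out(
  plan=[
    [[0.0014,-0.0027,0,0,0,0,0],[0.0027,-0.0053,0,0,0,0,0],[0.0041,-0.008,0,0,0,0,0],[0.0055,-0.0107,0,0,0,0,0],[0.0068,-0.0134,0,0,0,0,0]],
  ],
)

```text
time_s: 7.17
eef_pos: [0.4482, 0.1517, 0.0902]
eef_rot: [0.0, 0.854, -0.521, -0.0]
wrist_force: [-0.5, 1.7, 0.4]
opening: -0.002
grasp_force: 0.9
```

Call:
carry_out(
  plan=[
    [[0.0003,-0.0006,0,0,0,0,0],[0.0005,-0.001,0,0,0,0,0],[0.0008,-0.0015,0,0,0,0,0],[0.001,-0.002,0,0,0,0,0],[0.0013,-0.0025,0,0,0,0,0]],
  ],
)

```text
time_s: 7.58
eef_pos: [0.4493, 0.1494, 0.0902]
eef_rot: [0.0, 0.854, -0.521, -0.0]
wrist_force: [-0.6, 1.6, -1.2]
opening: 0.001
grasp_force: 0.8
```

Call:
carry_out(
  plan=[
    [[0.0003,-0.0006,0,0,0,0,0],[0.0005,-0.001,0,0,0,0,0],[0.0008,-0.0015,0,0,0,0,0],[0.001,-0.002,0,0,0,0,0],[0.0013,-0.0025,0,0,0,0,0]],
  ],
)

```text
time_s: 8.0
eef_pos: [0.4504, 0.1473, 0.0902]
eef_rot: [-0.0, 0.853, -0.521, -0.001]
wrist_force: [-1.4, 7.7, 1.2]
opening: 0.002
grasp_force: 3.8
```

```bash
python3 -c "from m import *;measure('b')"
```

```text
side bung 357 [0.0023 0.0032 0.1265]
 arm 27 [0.001  0.0607 0.0908] maxr 0.068
 arm angle 0.023 tip x 0.0015
 plate 76 [[-0.0118, 0.1598], [0.0051, 0.1665], [0.0138, 0.1696]]
 cup 71 [0.084  0.1019]
top bung 397 [ 0.0005 -0.0003  0.1268]
 arm 98 [-0.0005  0.0708  0.09  ] maxr 0.0888
 arm angle 0.014 tip x -0.0006
 plate 127 [[-0.0184, 0.1337], [-0.0048, 0.1379], [0.0183, 0.1461]]
 cup 273 [0.0834 0.0849]
[0.45035568 0.1473736  0.0902032 ]
```

The force is rising and the cup mouth is at about 83 mm, so the coupling is at its stop. One more small nudge to confirm.

Call:
carry_out(
  plan=[
    [[0.0003,-0.0006,0,0,0,0,0],[0.0006,-0.0012,0,0,0,0,0],[0.0008,-0.0016,0,0,0,0,0],[0.0008,-0.0016,0,0,0,0,0],[0.0008,-0.0016,0,0,0,0,0]],
  ],
)

```text
time_s: 8.52
eef_pos: [0.4504, 0.1473, 0.0902]
eef_rot: [-0.001, 0.853, -0.521, -0.002]
wrist_force: [-4.7, 12.8, 3.2]
opening: 0.002
grasp_force: 6.6
```

The tool did not move and the force rose to 13 N, so the coupling is home. I'll back off and lift.

Call:
carry_out(
  plan=[
    [[-0.004,0.008,0,0,0,0,0],[-0.011,0.022,0,0,0,0,0],[-0.02,0.04,0,0,0,0,0],[-0.03,0.06,0.02,0,0,0,0],[-0.04,0.08,0.05,0,0,0,0]],
  ],
)

```text
time_s: 8.93
eef_pos: [0.4089, 0.2248, 0.1382]
eef_rot: [0.003, 0.853, -0.521, -0.002]
wrist_force: [0.5, -0.1, -0.3]
opening: -0.002
grasp_force: 0.0
```

Call:
carry_out(
  plan=[
    [[-0.01,0.02,0.03,0,0,0,0],[-0.02,0.04,0.06,0,0,0,0],[-0.02,0.04,0.08,0,0,0,0],[-0.02,0.04,0.08,0,0,0,0],[-0.02,0.04,0.08,0,0,0,0]],
  ],
)

```text
time_s: 9.35
eef_pos: [0.3924, 0.2656, 0.2216]
eef_rot: [-0.001, 0.854, -0.521, 0.001]
wrist_force: [0.4, -0.5, -0.4]
opening: 0.0
grasp_force: 0.0
```

```bash
python3 -c "from m import *;measure('c')"
```

```text
side bung 343 [0.0017 0.0032 0.1267]
 arm 48 [-0.0019  0.0674  0.0911] maxr 0.0953
 arm angle 0.056 tip x -0.0026
 plate 206 [[-0.0171, 0.1342], [0.002, 0.1441], [0.0197, 0.148]]
 cup 247 [0.0845 0.086 ]
top bung 391 [4.000e-04 1.000e-04 1.269e-01]
 arm 99 [-0.0001  0.0716  0.0901] maxr 0.0953
 arm angle 0.007 tip x -0.0001
 plate 170 [[-0.0184, 0.1339], [0.0002, 0.1398], [0.0191, 0.1471]]
 cup 251 [0.0833 0.0849]
[0.39115318 0.26464773 0.21926422]
```

View pics/top_c.png

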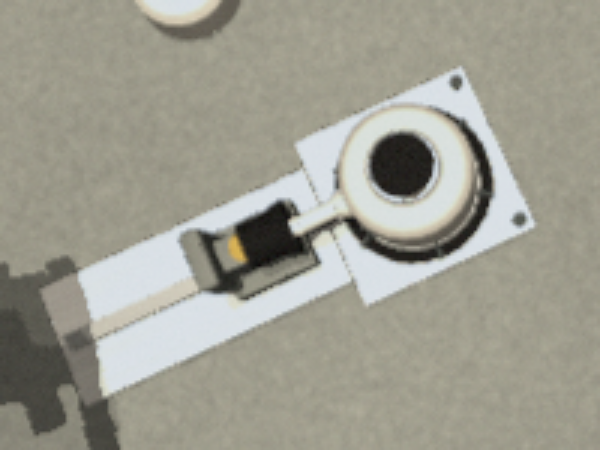

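The arm enters the cup at about (295,218) in the crop. The mouth is at 83–84 mm, and the jar is upright and seated in its ring.

```bash
python3 -c "from bench import hand_in;print(hand_in())"
```

```text
the job is handed in; nothing more can be done
None
```

The job is handed in: the jar's side arm points along the track (tip within about 3 mm of its centre line), the coupling is fully home against its stop over the tip, and the jar is upright in its ring; the arm never went near the flask, funnel or clamp head, but I did not re-measure them.

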